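# Vent a vacuum desiccator, lift off its lid and take out the slide rack

### The job

The desiccator is still under vacuum: turn the vent tap on its lid fully open, its wing in line with the hose nozzle, then lift the lid straight up off the slides, keeping it level, and set it down gently, right way up, wholly on the rubber mat. Then take out the slide rack and stand it gently, upright, on the floor of the steel tray, clear of the tweezers. Leave the little desiccant tub on the plate, and do not disturb anything else.

Things in the scene. Friction and masses are not known exactly. Their poses are not given: they have to be found in the camera images.
- jar: base of the vacuum desiccator: a white round bowl fixed to the bench, its top flange 192 mm across; the sealing face (top of the flange) is 75 mm above the bench, the perforated plate that carries the contents 68 mm above it. Origin: centre of the underside, on the bench, z up
- jar_rim (a point): point on the base's axis at the height of the sealing face; the lid's origin lies here while the lid is seated. Axes as the base's
- lid: lid of the desiccator, about 0.5 kg: clear dome, 156 mm across, with a flange 192 mm across and 6 mm thick at its foot. Origin: on its axis at the flange's underside, z up. Flat roof 98 mm up, with a knob in its middle and the vent tap. A collar 156 mm across goes 4 mm below the flange into the base with 3 mm play; set down on a flat surface the lid stands on it, its origin 4 mm up
- lid_knob (a point): grip point of the lid's knob, on the lid's axis 126 mm above its origin; axes as the lid's. The knob is round and grey, 28 mm across, from 14 mm below to 13 mm above this point, on a thinner neck. The tap stands 56 mm from the axis towards the lid's +x and its wing tops out 22 mm above this point, so grip the knob from the lid's +y and -y sides
- tap_grip (a point): grip point of the tap's grey wing, on the tap's upright axis, 142 mm above the lid's origin. The wing is a bar 46 mm long along its y, 10 mm thick along its x, from 16 mm below to 6 mm above this point; the white valve body under it tops out 20 mm below. Its axes turn with the tap (z up); shut, they are parallel to the lid's. The hose nozzle points outwards, along the lid's +x
- tap (a joint): angle of the vent tap: 0 = shut (wing square across the nozzle), 1.57 = fully open (wing in line with it). Grows counter-clockwise seen from above, stops at 0 and 1.57, takes 0.05 N m, stays where left; starts within 0.15 of shut. Until it is about three quarters open the vacuum holds the lid down far harder than the arm should pull
- rack: steel slide rack loaded with glass microscope slides, standing on the plate inside, 0.15 kg, one rigid piece: 84 mm long (its x), 40 mm wide (its y), the slides 31 mm high, and over them along x a bail handle whose top is 72 mm up. Origin: centre of the underside, z up
- rack_handle (a point): grip point in the middle of the rack's handle, 66.5 mm above the rack's underside: a grey bar 52 mm long along the rack's x, 9 mm thick along its y, 11 mm high. Axes as the rack's
- tub: desiccant tub, a round white canister 37 mm across and 32 mm high standing on the plate beside the rack; stays where it is. Origin: centre of the underside
- mat: black rubber mat fixed on the bench, 224 x 224 mm, 3 mm thick: the lid goes here, and no more of it than a finger's breadth may be off the edge. Origin: centre of the underside
- tray: shallow stainless instrument tray fixed on the bench, 240 mm (its x) by 150 mm (its y) outside, walls 3 mm thick and 20 mm high, floor 3 mm above the bench. Origin: centre of the underside
- tweezers: steel tweezers, 118 x 11 x 9 mm, lying in the tray along its length on the tray's -y side. Origin: middle of the underside, x along them
- grease_jar: small jar of vacuum grease, 44 mm across, 42 mm high, beyond the desiccator; bystander. Origin: centre of the underside
- specimen_pot: capped specimen pot, 51 mm across, 68 mm high, beyond the mat; bystander. Origin: centre of the underside
Mind the look-alikes: they are no part of the job. What is shaped like the jar but orange is not meant.

How it is judged:
By the outcome, as a careful person would: the job done as asked, in the order asked, and still so for the second after the job is handed in, with the robot touching nothing.
It also fails if it takes over 72 s, if anything falls off the work surface, if the arm or the gripper's body presses on something with over 40 N, if the wrist force passes 120 N, or if a joint passes its speed limit or range.

### The arm

A 6-joint arm with a two-finger parallel gripper is mounted at the origin on the work surface. World frame = base frame: x ahead of the robot, y to its left, z up, the work surface at z = 0. Lengths are in m, angles in rad, forces in N, time in s.
With the tool pointing down it reaches from about 0.2 to 0.875 m from the base axis. Payload 3.4 kg.
Tool frame: the origin (TCP) lies between the finger pads; the fingertips stand 25 mm ahead of it and the grasp point (between the pads) lies 6 mm ahead of it (r.nose_length is the z of the fingertips in the tool frame, in m); z points along the fingers, y is the line along which they close (so a half turn about z gives the same grasp; the last joint's range is limited). The gripper opens to 94 mm and grips with 3 to 60 N. Pads are 16 mm wide; open, the fingers measure 119 mm over their backs; the gripper's body (75 mm by 177 mm) begins 78 mm behind the grasp point.
Start: joints at [1.001, 0.276, 1.505, -0, 1.361, -0.121], TCP at [0.25, 0.518, 0.23] pointing down, gripper open.
Joint ranges: [-2.89, 2.89], [-0.75, 2.08], [0.22, 2.7], [-1.18, 4.32], [0.11, 2.71], [-2.7, 2.7]. Speed limits (rad/s): [2.57, 2.57, 3.14, 3.14, 3.14, 3.14].

### API

Orientations are given as a unit quaternion [w, x, y, z].
In Python, from plant import r, gripper_to, inverse_kinematics, vision, models, telemetry gives the robot as it stands. Calls block until the motion is done:
- r.move_to(position, orientation): joint-space move of the TCP to a pose.
- r.move_l(position, rot=None, vel=0.15, guard=None): straight line of the TCP; rot=None keeps the orientation; vel is the mean speed in m/s. With guard (N) it stops when the force on the tool has changed by that much, and returns True; else False.
- r.movej(angles): joint-space move.
- gripper_to(opening, f_grip=None): finger opening in m; f_grip is the grip in N (None keeps the last); returns when the fingers have stopped.
- r.hold(seconds).
- inverse_kinematics(position, orientation): joint angles nearest the present ones, or None.
- vision.snapshot(name): name is "side" or "top" or "wrist"; returns the picture (480x640x3 uint8, red, green, blue); there is no depth.
- vision.get_calibration(name): a dict with "fx", "fy", "cx", "cy" (pixels), "D" ([k1, k2, p1, p2, k3] as OpenCV has them; the pictures are not rectified), "position" and "orientation" of the camera in the world. Camera axes: x right, y down, z forward; pixel columns grow to the right and rows downward; lengths in m; the calibration is good to about 2 mm. A picture is of the moment at which its call begins: read the wrist's pose just before it. get_calibration takes no time and is no camera call; for the wrist camera it gives the pose at the moment of the call.
A pose or a line that the arm cannot do raises r.PlanningError and nothing moves.
- r.sign_off(): hands the job in; it is judged then, once.
Trained networks look in the newest picture that a camera, given by its name, has taken for a name from the list of things; names that differ only in an ending like _2 or _b are one class to them, and where a whole thing is asked for, a point or a joint stands for the part that bears it (a point fixed in the world has none). Each returns a list of dicts, best first, with "score" (0 to 1); they miss things now and then, are a little off and sometimes report something else, mostly with a low value. They report only what shows in the picture. A call takes as long as a camera call. They do not tell look-alikes from the thing itself.
- models.boxes_of(thing, camera): "at" ([x, y, z] in m, in world coordinates, good to about 4 mm: the middle of the surface that is visible of it).
- models.regions_of(thing, camera): "pixels" (480x640 bool, what is visible of it).
- models.mark_of(thing, camera): "at" ([x, y, z] in m, in world coordinates, good to about 4 mm: a listed point, or the origin of a listed thing).
Readings, each from a call of its own:
- telemetry.current_t(): time.
- telemetry.current_joints(): joint angles.
- telemetry.current_dq(): joint speeds.
- telemetry.current_joint_efforts(): joint torques, N m.
- telemetry.current_ee_pos(): TCP position.
- telemetry.current_tool_rot(): TCP orientation.
- telemetry.current_wrist_force(): force on the tool from outside, world axes, zero at the start.
- telemetry.current_torque(): the same for the moment, N m.
- telemetry.current_opening(): finger opening in m.
- telemetry.current_finger_force(): force on a finger pad.
Only numpy, scipy, OpenCV 4.12 (cv2) and the standard library are available. Lean on these libraries where they do the work, as an engineer would, in place of code of your own. Each camera call takes 0.05 s, during which the arm holds its last target. There are 200 camera calls.

## Working session

There is one attempt and no reset: what is moved stays moved. The work goes in short steps, each a Python script; the robot and the scene stay as the last script left them, time stands still between calls to the robot, and variables do not carry over. Pictures are saved under pics/ and viewed, at most 10 in all, crops included, and the job is handed in when it is done.

```bash
mkdir -p pics; ls
python3 - <<'E'
from plant import r, vision, models, telemetry
import cv2, numpy as np
for c in ("top","side"):
    im=vision.snapshot(c); cv2.imwrite(f"pics/{c}0.png",im[:,:,::-1])
    k=vision.get_calibration(c); print(c,np.round(k["position"],3),np.round(k["orientation"],3),k["fx"])
    for t in ["jar","lid","lid_knob","tap_grip","rack_handle","rack","tub","mat","tray","tweezers","grease_jar","specimen_pot"]:
        print(t,[(np.round(d["at"],3).tolist(),round(d["score"],2)) for d in models.mark_of(t,c)])
print(telemetry.current_t())
E
```

```text
pics
top [0.362 0.076 1.698] [ 0.042 -0.699  0.713 -0.027] 609.0538423655081
jar [([0.351, 0.546, -0.002], 0.97)]
lid [([0.546, 0.291, 0.079], 0.7)]
lid_knob [([0.545, 0.295, 0.199], 0.73)]
tap_grip [([0.507, 0.34, 0.22], 0.58)]
rack_handle []
rack []
tub [([0.547, 0.294, 0.077], 0.68)]
mat [([0.628, -0.325, 0.002], 0.57), ([0.477, -0.322, -0.0], 0.56)]
tray [([0.589, 0.009, -0.002], 0.57)]
tweezers [([0.614, -0.046, 0.007], 0.62)]
grease_jar [([0.696, 0.262, 0.002], 0.53)]
specimen_pot [([0.627, -0.328, 0.001], 0.84), ([0.614, -0.05, 0.007], 0.43), ([0.542, 0.299, 0.2], 0.27)]
side [ 0.331 -0.936  0.756] [-0.496  0.864 -0.069  0.053] 517.0858756665851
jar [([0.543, 0.296, 0.005], 0.97), ([0.356, 0.552, -0.003], 0.61)]
lid [([0.542, 0.295, 0.077], 0.69)]
lid_knob [([0.54, 0.294, 0.202], 0.75)]
tap_grip [([0.51, 0.34, 0.215], 0.61), ([0.626, -0.328, -0.003], 0.54), ([0.697, 0.262, -0.0], 0.5)]
rack_handle []
rack [([0.546, 0.295, 0.077], 0.66), ([0.614, -0.046, 0.007], 0.43)]
tub [([0.699, 0.261, -0.001], 0.54), ([0.583, 0.004, -0.001], 0.26)]
mat [([0.472, -0.325, 0.007], 0.82)]
tray [([0.586, 0.001, -0.0], 0.6)]
tweezers [([0.615, -0.043, 0.008], 0.7)]
grease_jar [([0.697, 0.26, 0.003], 0.54)]
specimen_pot [([0.624, -0.329, -0.001], 0.71)]
1.3
```

View pics/top0.png

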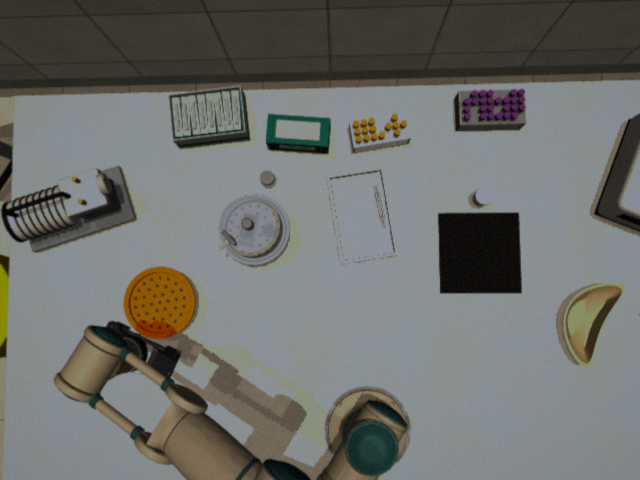

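View pics/side0.png

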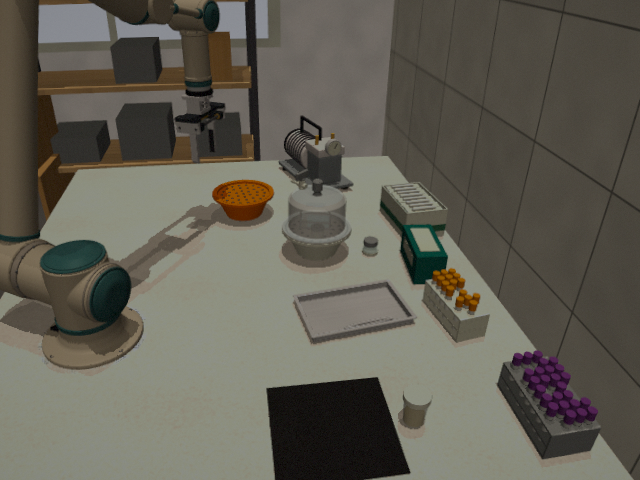

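The target is the white jar with the clear dome at top px (253,229), world ≈(0.545, 0.294), with the tap at (228,240). The look-alike is the orange one at (160,302). The mat is at (480,252), the tray at (362,217) and the tweezers at (380,207). Next I'll check IK for the tap turn and go above for a close look.

```bash
cat > h.py <<'E'
from plant import r, gripper_to, inverse_kinematics, vision, models, telemetry
import cv2, numpy as np
from scipy.spatial.transform import Rotation as R
def q(psi):  # tool down; tool y (closing line) at world angle psi
    return np.roll((R.from_euler('z',psi+np.pi/2)*R.from_euler('x',np.pi)).as_quat(),1)
def cam(n):
    k=vision.get_calibration(n); K=np.array([[k["fx"],0,k["cx"]],[0,k["fy"],k["cy"]],[0,0,1.]])
    return K,np.array(k["D"]),np.array(k["position"]),R.from_quat(np.roll(k["orientation"],-1))
def ray(px,z,c):
    K,D,p,Rc=c; u=cv2.undistortPoints(np.array(px,float).reshape(-1,1,2),K,D).reshape(-1,2)
    d=Rc.apply(np.c_[u,np.ones(len(u))]); return p+d*((z-p[2])/d[:,2])[:,None]
def proj(P,c):
    K,D,p,Rc=c; Ri=Rc.inv(); return cv2.projectPoints(np.array(P,float).reshape(-1,3),Ri.as_rotvec(),-Ri.apply(p),K,D)[0].reshape(-1,2)
def yaw(): return R.from_quat(np.roll(telemetry.current_tool_rot(),-1)).as_euler('zyx')
E
python3 - <<'E'
from h import *
T=np.array(telemetry.current_ee_pos()); Rt=R.from_quat(np.roll(telemetry.current_tool_rot(),-1))
c=cam("wrist"); print("cam in tool",Rt.inv().apply(c[2]-T).round(3),"fwd",Rt.inv().apply(c[3].apply([0,0,1])).round(2),c[0][0,0])
print("tool y ang",np.degrees(np.arctan2(*Rt.apply([0,1,0])[1::-1])))
for a in range(-233,308,30):
    s=[]
    for P in ([.51,.34,.225],[.545,.294,.207],[.545,.294,.38],[.476,-.323,.14],[.58,.03,.1]):
        j=inverse_kinematics(P,q(np.radians(a))); s.append(None if j is None else round(j[5],2))
    print(a,s)
E
```

```text
cam in tool [ 0.069 -0.001 -0.154] fwd [-0.24 -0.    0.97] 416.14478691735667
tool y ang 64.28704161033626
-233 [np.float64(-1.74), np.float64(-1.83), np.float64(-1.83), None, np.float64(-2.28)]
-203 [np.float64(-2.27), np.float64(-2.36), np.float64(-2.36), None, None]
-173 [None, None, None, np.float64(2.3), None]
-143 [None, None, None, np.float64(1.78), np.float64(2.43)]
-113 [np.float64(2.45), np.float64(2.35), np.float64(2.35), np.float64(1.26), np.float64(1.9)]
-83 [np.float64(1.92), np.float64(1.83), np.float64(1.83), np.float64(0.73), np.float64(1.38)]
-53 [np.float64(1.4), np.float64(1.31), np.float64(1.31), np.float64(0.21), np.float64(0.86)]
-23 [np.float64(0.88), np.float64(0.78), np.float64(0.78), np.float64(-0.32), np.float64(0.33)]
7 [np.float64(0.35), np.float64(0.26), np.float64(0.26), np.float64(-0.84), np.float64(-0.19)]
37 [np.float64(-0.17), np.float64(-0.26), np.float64(-0.26), np.float64(-1.36), np.float64(-0.71)]
67 [np.float64(-0.69), np.float64(-0.79), np.float64(-0.79), np.float64(-1.89), np.float64(-1.24)]
97 [np.float64(-1.22), np.float64(-1.31), np.float64(-1.31), np.float64(-2.41), np.float64(-1.76)]
127 [np.float64(-1.74), np.float64(-1.83), np.float64(-1.83), None, np.float64(-2.28)]
157 [np.float64(-2.27), np.float64(-2.36), np.float64(-2.36), None, None]
187 [None, None, None, np.float64(2.3), None]
217 [None, None, None, np.float64(1.78), np.float64(2.43)]
247 [np.float64(2.45), np.float64(2.35), np.float64(2.35), np.float64(1.26), np.float64(1.9)]
277 [np.float64(1.92), np.float64(1.83), np.float64(1.83), np.float64(0.73), np.float64(1.38)]
307 [np.float64(1.4), np.float64(1.31), np.float64(1.31), np.float64(0.21), np.float64(0.86)]
```

Run:
```python
from h import *
r.move_to([.525,.318,.37],q(np.radians(-53)))
c=cam("wrist"); im=vision.snapshot("wrist"); cv2.imwrite("pics/w1.png",im[:,:,::-1])
for t in ["lid","lid_knob","tap_grip","jar","rack_handle","rack","tub"]:
    print(t,[(np.round(d["at"],3).tolist(),round(d["score"],2)) for d in models.mark_of(t,"wrist")])
print(proj([[.545,.294,.214],[.51,.34,.223]],c).round(),telemetry.current_t())
```

```text
lid [([0.549, 0.293, 0.078], 0.59)]
lid_knob [([0.545, 0.294, 0.203], 0.77)]
tap_grip [([0.511, 0.34, 0.217], 0.77)]
jar [([0.352, 0.553, 0.001], 0.57)]
rack_handle []
rack []
tub []
[[367. 214.]
 [290. 217.]] 3.075
```

View pics/w1.png

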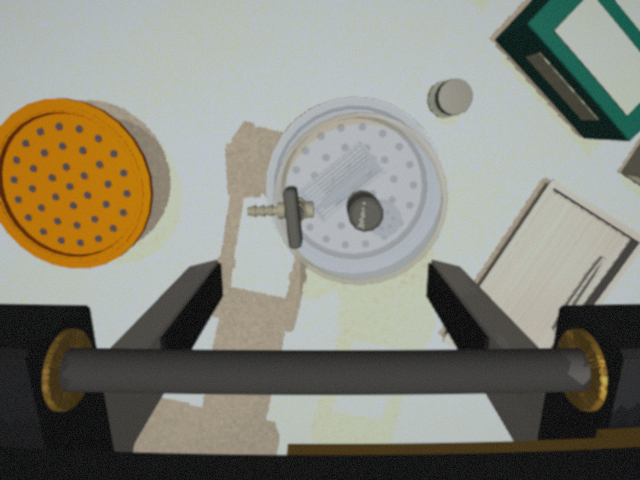

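The wrist view shows the wing running from (290,188) to (297,246), centred at (293,217). The knob is at (365,211), the nozzle points left to (250,211), and the rack lies under the dome around (340,180). The orange look-alike is on the far left. This confirms the white target.

Run:
```python
from h import *
c=cam("wrist")
w=ray([[290.5,189],[297,246],[292.5,216]],.223,c); k=ray([[364,210]],.212,c)[0]
mid=(w[0]+w[1])/2
print("wing",w.round(4),np.linalg.norm(w[0]-w[1]),"mid",mid,"knob",k, np.linalg.norm((mid-k)[:2]))
wa=np.arctan2(*(w[0]-w[1])[1::-1]); lx=np.arctan2(*(mid-k)[1::-1])
print("wing ang",np.degrees(wa),"lid x",np.degrees(lx))
```

```text
wing [[0.5274 0.3519 0.223 ]
 [0.4953 0.3226 0.223 ]
 [0.5119 0.3389 0.223 ]] 0.043459372345107695 mid [0.51131087 0.33723221 0.223     ] knob [0.54624307 0.29723186 0.212     ] 0.053106376573338616
wing ang 42.39888726921591 lid x 131.13063325886958
```

Run:
```python
from h import *
P=np.array([.511,.3385,.226]); a0=-47.6
gripper_to(.040,20)
r.move_to([P[0],P[1],.275],q(np.radians(a0)))
print(r.move_l(P,vel=.08,guard=6))
gripper_to(0,20)
print("open",telemetry.current_opening(),telemetry.current_torque(),telemetry.current_wrist_force())
for d in [20,40,60,78,81,84,86,88,90,92]:
    r.move_l(P+[0,0,1e-5],q(np.radians(a0+d)),vel=.1) if 0 else r.move_to(P,q(np.radians(a0+d)))
    m=telemetry.current_torque(); print(d,np.round(m,3),np.round(telemetry.current_wrist_force(),1),round(telemetry.current_t(),2))
    if d>80 and abs(m[2])>.35: break
```

```text
False
open 0.01317939744557744 [0.05081504 0.24823925 0.03033301] [-0.63972197  0.13047412  0.65869558]
20 [0.879 0.261 0.013] [-0.2  3.5 -0.4] 6.25
40 [ 0.621  0.23  -0.003] [-1.   3.1 -2.2] 6.67
60 [ 0.22   0.517 -0.054] [-2.3  1.5  0.7] 7.1
78 [0.183 0.719 0.022] [-4.2  0.1 -0. ] 7.5
81 [ 0.022  0.85  -0.016] [-4.   1.1  0.7] 7.75
84 [ 0.032  0.846 -0.04 ] [-4.6 -0.4  1.3] 8.0
86 [-0.039  0.9   -0.052] [-4.6  0.2  1.6] 8.25
88 [-0.02   0.846  0.026] [-5.   0.5  1. ] 8.5
90 [ 0.019  0.827 -0.04 ] [-4.5  0.2  0.9] 8.75
92 [-0.019  0.826  0.014] [-5.9 -0.2  1.1] 9.0
```

Run:
```python
from h import *
print(telemetry.current_opening(),yaw())
gripper_to(.04)
p=np.array(telemetry.current_ee_pos()); r.move_l(p+[0,0,.06],vel=.15)
r.move_to([.53,.312,.36],q(np.radians(40)))
c=cam("wrist"); im=vision.snapshot("wrist"); cv2.imwrite("pics/w2.png",im[:,:,::-1]); np.save("w2.npy",im)
for t in ["lid_knob","tap_grip"]:
    print(t,[(np.round(d["at"],3).tolist(),round(d["score"],2)) for d in models.mark_of(t,"wrist")])
print(telemetry.current_t())
```

```text
0.014117542983332244 [-2.34448903e+00  1.61298234e-05  3.14155803e+00]
lid_knob [([0.546, 0.294, 0.202], 0.67)]
tap_grip [([0.512, 0.338, 0.218], 0.6)]
10.7167
```

View pics/w2.png

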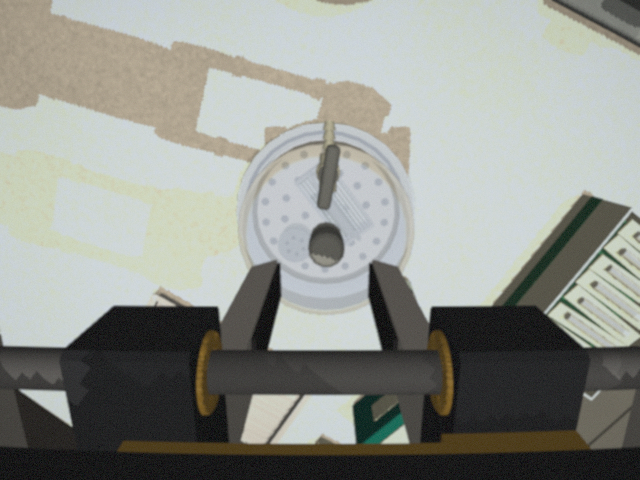

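The wing now runs from (333,150) to (324,203). The nozzle is at (329,125) and the knob at (326,243), so the wing looks a few degrees short of being in line. I'll measure that.

Run:
```python
from h import *
c=cam("wrist"); g=lambda v:np.degrees(np.arctan2(v[1],v[0]))
w=ray([[333,151],[324,203]],.223,c); k=ray([[325.5,240]],.212,c)[0]
print(w,g(w[0]-w[1]),np.linalg.norm(w[0]-w[1]),"knob",k,"lidx",g(w.mean(0)-k))
for z in(.18,.19):
    n=ray([[328.5,124]],z,c)[0]; print("nozzle tip",n,g(n-k))
im=np.load("w2.npy"); cv2.imwrite("pics/w2c.png",cv2.resize(im[110:270,250:410],None,fx=3.7,fy=3.7,interpolation=cv2.INTER_CUBIC)[:,:,::-1])
```

```text
[[0.49862674 0.35479551 0.223     ]
 [0.51715476 0.32311354 0.223     ]] 120.31963308356583 0.03670196976086087 knob [0.53727679 0.30078176 0.212     ] lidx 127.58968288240492
nozzle tip [0.4846359  0.36697911 0.18      ] 128.49212354804897
nozzle tip [0.48463401 0.36689632 0.19      ] 128.5280577732352
```

View pics/w2c.png

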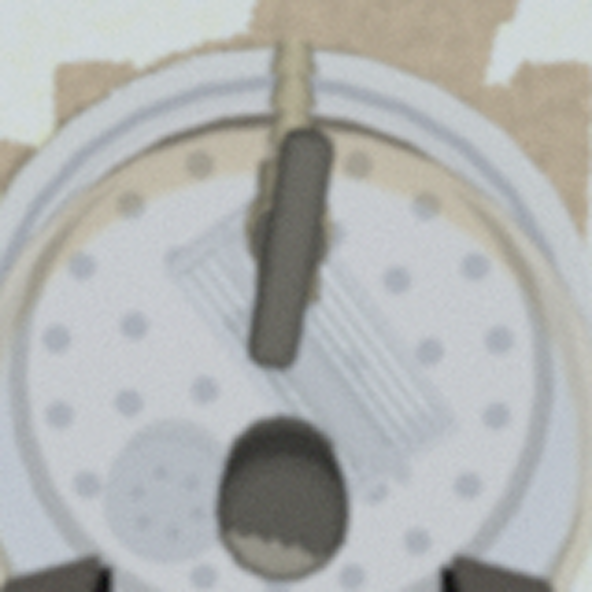

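Run:
```python
from h import *
P=np.array([.511,.3385,.226]); a0=31
r.move_to([P[0],P[1],.275],q(np.radians(a0)))
print(r.move_l(P,vel=.08,guard=6))
gripper_to(0,40); print(telemetry.current_opening(),telemetry.current_finger_force())
m0=telemetry.current_torque()
for a in [34,37,40,43,46,49]:
    r.move_to(P,q(np.radians(a))); m=telemetry.current_torque()
    print(a,np.round(m,3),np.round(telemetry.current_wrist_force(),1),telemetry.current_opening())
    if abs(m[2]-m0[2])>.3: break
gripper_to(.04); r.move_l(P+[0,0,.06],vel=.15)
r.move_to([.53,.312,.36],q(np.radians(40)))
c=cam("wrist"); im=vision.snapshot("wrist"); np.save("w3.npy",im)
cv2.imwrite("pics/w3.png",cv2.resize(im[110:270,250:410],None,fx=3.7,fy=3.7,interpolation=cv2.INTER_CUBIC)[:,:,::-1])
print(telemetry.current_t())
```

```text
False
0.012129039793520396 40.000672750175
34 [-0.079  0.132  0.062] [-0.4 -0.2  2.3] 0.01186142986570038
37 [-0.032  0.084  0.059] [-0.4  0.8  2.4] 0.012196703922785029
40 [-0.056  0.107  0.044] [-0.9 -0.2  3.5] 0.012376969649573438
43 [-0.041  0.134 -0.082] [-0.5 -0.9  4.6] 0.012621859582524673
46 [-0.065  0.196 -0.185] [-1.4 -0.9  5.2] 0.012359784010181897
49 [-0.073  0.138 -0.394] [-0.6  0.1  5. ] 0.012569209899932595
15.6667
```

View pics/w3.png

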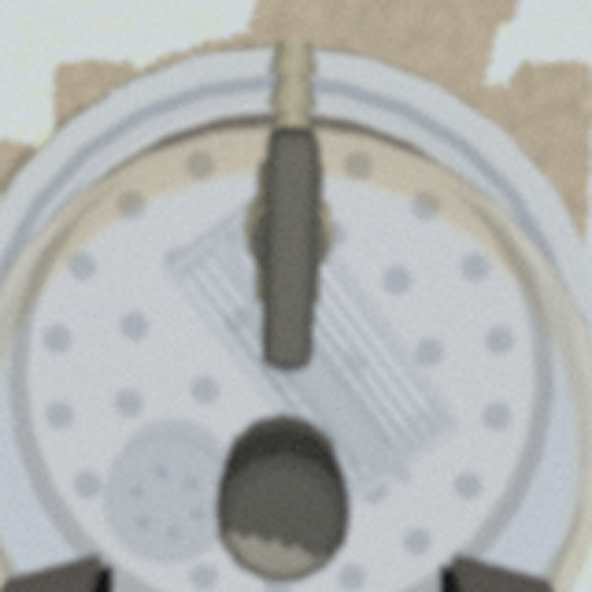

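The wing is now in line with the nozzle: both sit on column ≈290 of the crop, and the stop torque was felt. Now grip the knob and lift.

Run:
```python
from h import *
Q=q(np.radians(38.5)); P=np.array([.5447,.294,.207])
gripper_to(.06); r.move_to(P+[0,0,.05],Q)
print(r.move_l(P,vel=.08,guard=6)); gripper_to(.0,45)
print(telemetry.current_opening(),np.round(telemetry.current_wrist_force(),1))
f0=telemetry.current_wrist_force()[2]
r.move_l(P+[0,0,.006],vel=.03); print(np.round(telemetry.current_wrist_force(),1))
if abs(telemetry.current_wrist_force()[2]-f0)<15:
    r.move_l(P+[0,0,.12],vel=.08)
    print(np.round(telemetry.current_wrist_force(),1),np.round(telemetry.current_torque(),3),telemetry.current_opening())
im=vision.snapshot("side"); cv2.imwrite("pics/s1.png",im[100:340,180:500,::-1])
print([ (t,np.round(models.mark_of(t,"side")[0]["at"],3)) for t in("lid","lid_knob")],telemetry.current_t())
```

```text
False
0.02730790195047824 [3.4 3.2 0.9]
[-0.3 -0.  -6. ]
[ 0.1 -0.4 -7.1] [-0.039 -0.033 -0.001] 0.027036450956712522
[('lid', array([0.542, 0.291, 0.195])), ('lid_knob', array([0.542, 0.252, 0.068]))] 20.1583
```

View pics/s1.png

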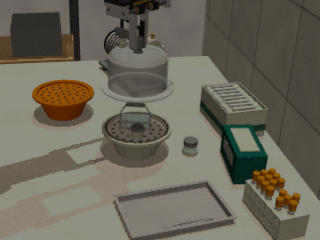

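Run:
```python
from h import *
M=np.array([.474,-.324,0])
r.move_l(M+[0,0,.30],vel=.2)
print(np.round(telemetry.current_wrist_force(),1),telemetry.current_t())
r.move_l(M+[0,0,.155],vel=.1)
print(r.move_l(M+[0,0,.137],vel=.015,guard=2.5),telemetry.current_ee_pos(),np.round(telemetry.current_wrist_force(),1))
gripper_to(.06); r.move_l(M+[0,0,.25],vel=.2)
r.move_to([.545,.294,.35],q(np.radians(38)))
print(telemetry.current_t())
c=cam("wrist"); im=vision.snapshot("wrist"); cv2.imwrite("pics/w4.png",im[:,:,::-1])
for t in ["rack_handle","rack","tub"]:
    print(t,[(np.round(d["at"],3).tolist(),round(d["score"],2)) for d in models.mark_of(t,"wrist")])
vision.snapshot("top")
for t in ["lid","mat","tray","tweezers","rack_handle","rack","tub"]:
    print(t,[(np.round(d["at"],3).tolist(),round(d["score"],2)) for d in models.mark_of(t,"top")])
for t,z in(("tray",.02),("tweezers",.01),("rack_handle",.14)):
    g=models.regions_of(t,"top")
    if g:
        ys,xs=np.nonzero(g[0]["pixels"]); w=ray(np.c_[xs,ys],z,cam("top"))[:,:2].astype(np.float32)
        print(t,cv2.minAreaRect(w),len(xs))
print(telemetry.current_t())
```

```text
[ 0.7 -0.2 -6.7] 23.425
True [ 0.47392106 -0.32402592  0.13920677] [-0.2 -0.   6.7]
29.6333
rack_handle [([0.548, 0.311, 0.135], 0.65)]
rack [([0.545, 0.31, 0.064], 0.67), ([0.539, 0.295, 0.076], 0.24)]
tub [([0.542, 0.249, 0.067], 0.56)]
lid [([0.476, -0.322, 0.01], 0.81)]
mat []
tray [([0.59, 0.006, -0.004], 0.58)]
tweezers [([0.616, -0.048, 0.006], 0.69), ([0.695, 0.26, 0.001], 0.19)]
rack_handle []
rack []
tub [([0.537, 0.254, 0.07], 0.7)]
tray ((0.5881839990615845, 0.002306409180164337), (0.25729990005493164, 0.16433683037757874), 8.12545394897461) 5224
tweezers ((0.6144286394119263, -0.0484623983502388), (0.11002670973539352, 0.010859481990337372), 11.361891746520996) 59
30.3833
```

View pics/w4.png

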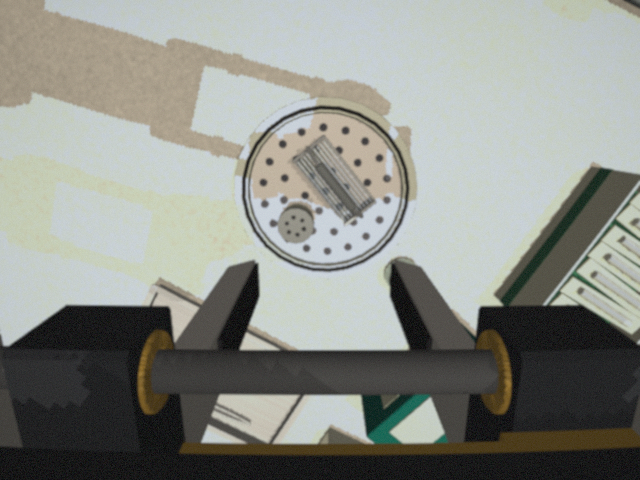

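The lid stands on the mat, and the model's mark at (0.476, -0.322) agrees. In the open jar, the handle bar runs from (317,162) to (354,213), and the tub is at (296,223).

Run:
```python
from h import *
w=ray([[317,162],[354,213]],.1395,cam("wrist")); m=w.mean(0); d=w[0]-w[1]; a=np.degrees(np.arctan2(d[1],d[0]))
print(m,a,np.linalg.norm(d))
C=np.array([(m[0]+.548)/2,(m[1]+.311)/2])
psi=(a-90+90)%180-90   # closing line across the bar
t0=-81+180*np.array([0,1]); t=t0[np.argmin(abs(t0-psi))]
print(C,psi,t)
if abs(m[0]-.548)<.008 and abs(m[1]-.311)<.008 and .04<np.linalg.norm(d)<.065:
    Q=q(np.radians(psi)); z=.068+.0665+.006
    r.move_to([*C,.2],Q); gripper_to(.04,25)
    print(r.move_l([*C,z],vel=.08,guard=5),np.round(telemetry.current_wrist_force(),1))
    gripper_to(0,25); print(telemetry.current_opening(),np.round(telemetry.current_wrist_force(),1))
    r.move_l([*C,z+.1],vel=.1); print(telemetry.current_opening(),np.round(telemetry.current_wrist_force(),1),np.round(telemetry.current_torque(),3))
    im=vision.snapshot("wrist"); cv2.imwrite("pics/w5.png",im[:,:,::-1])
    print([inverse_kinematics([.585,.029,.1],q(np.radians(x))) for x in t0],telemetry.current_t())
```

```text
[0.54250793 0.31186793 0.1395    ] 163.9834218429256 0.056015671799346425
[0.54525397 0.31143396] 73.9834218429256 99
False [ 0.2 -0.5 -0.4]
0.00847878534416442 [-0.9 -0.8  0.8]
0.008564239255263994 [-0.7  0.5 -1.4] [-0.006  0.012  0.06 ]
[array([-6.92338876e-02,  3.91104718e-01,  1.67594845e+00, -4.44089210e-16,
        1.07453949e+00,  1.34448281e+00]), array([-0.06923389,  0.39110472,  1.67594845,  0.        ,  1.07453949,
       -1.79710985])] 34.2417
```

View pics/w5.png

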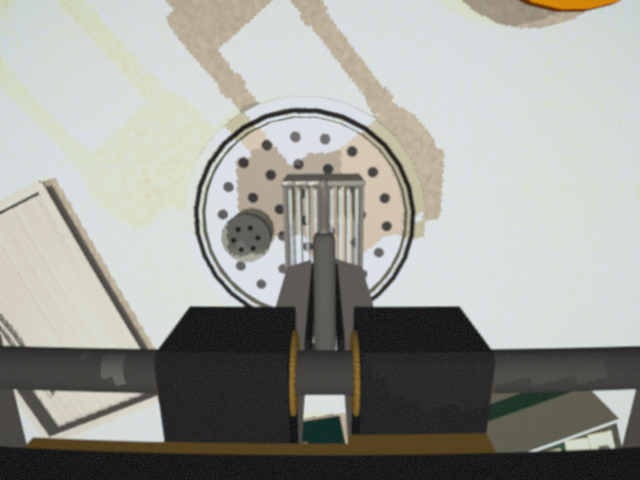

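The rack is held, aligned, and clear of the tub, which is still on the plate at (247,235). Carry it to the tray.

Run:
```python
from h import *
P=np.array([.585,.029,.0]); Q=q(np.radians(99))
r.move_l(P+[0,0,.21],Q,vel=.15)
r.move_l(P+[0,0,.09],vel=.1)
print(r.move_l(P+[0,0,.0735],vel=.012,guard=1.5),telemetry.current_ee_pos(),np.round(telemetry.current_wrist_force(),1))
gripper_to(.035); r.move_l(P+[0,0,.2],vel=.15)
r.move_to([.50,.05,.33],q(np.radians(99)))
vision.snapshot("wrist")
for c in("wrist","top","side"):
    im=vision.snapshot(c)
    for t in ["rack","tweezers","lid","tub","grease_jar","specimen_pot","tray"]:
        print(c,t,[(np.round(d["at"],3).tolist(),round(d["score"],2)) for d in models.mark_of(t,c)][:2])
    if c=="side": cv2.imwrite("pics/s2.png",im[:,:,::-1])
print(telemetry.current_t())
```

```text
True [0.58492867 0.02879263 0.07554505] [ 0.1 -0.2  4.5]
wrist rack [([0.584, 0.027, 0.004], 0.9)]
wrist tweezers [([0.609, -0.049, 0.002], 0.86)]
wrist lid [([0.477, -0.327, 0.008], 0.77)]
wrist tub [([0.54, 0.247, 0.068], 0.6)]
wrist grease_jar []
wrist specimen_pot [([0.629, -0.326, -0.001], 0.58)]
wrist tray [([0.588, 0.001, 0.004], 0.72)]
top rack []
top tweezers [([0.548, 0.292, 0.002], 0.7)]
top lid [([0.477, -0.327, 0.007], 0.91)]
top tub [([0.54, 0.253, 0.071], 0.72)]
top grease_jar [([0.696, 0.263, 0.002], 0.62)]
top specimen_pot []
top tray []
side rack [([0.584, 0.028, 0.003], 0.8)]
side tweezers [([0.612, -0.047, 0.008], 0.58), ([0.441, -0.281, 0.151], 0.3)]
side lid [([0.582, 0.001, 0.001], 0.72), ([0.475, -0.321, 0.011], 0.57)]
side tub [([0.54, 0.255, 0.068], 0.77)]
side grease_jar [([0.697, 0.262, 0.001], 0.7), ([0.438, -0.28, 0.148], 0.63)]
side specimen_pot [([0.626, -0.328, -0.002], 0.58)]
side tray []
42.25
```

View pics/s2.png

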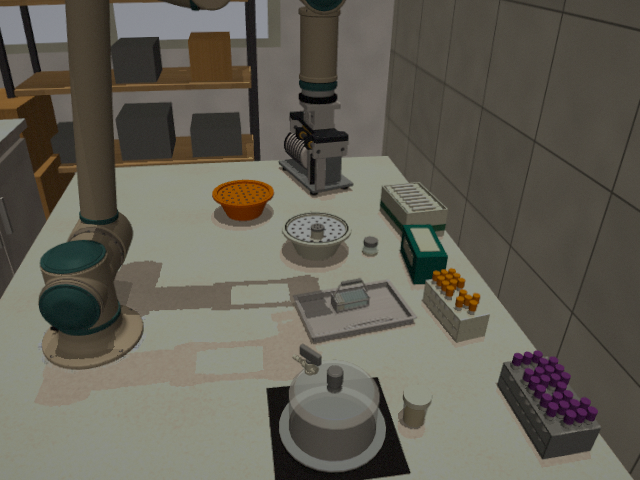

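The lid is on the mat (333,420), the rack stands upright in the tray (350,297) clear of the tweezers, and the tub is on its plate (317,232). The bystanders have not moved.

```bash
python3 -c "
from plant import r
print(r.sign_off())"
```

```text
the job is handed in; nothing more can be done
None
```

The job is handed in at about 42 s: the tap is fully open, the lid is right way up on the mat, the rack is upright in the tray clear of the tweezers, and the tub is still on the plate. The tap needed a second grip because the first turn stopped about 8° short.

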